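# Push a stuck plug out of a lab column with a freshly dipped rod

### The job

Free the plug stuck in the short clear column: take the push rod from its hanger, dip its steel tip well down into the blue lubricant pot (not the white one), then push it down the column from above until the plug drops into the tray underneath. Finally hang the rod back upright in its fork and let go, and leave both pots, the tip box and the bottle standing where they are.

Things in the scene. Friction and masses are not known exactly. Their poses are not given: they have to be found in the camera images.
- rod_grip (a point): Centre of the green round handle (22 mm diameter, 55 mm long) of the loose push rod, 140 g, z up along the rod; it starts hanging upright in the fork. Black collar below the handle: 30 mm diameter, 5 mm thick, underside 32.5 mm below this point. Then a round steel shaft (12 mm diameter, 90 mm long), its tip 122.5 mm below this point.
- rod_tip (a point): Centre of the flat lower end of the rod's steel shaft, on the rod's axis; z points up along the rod.
- hanger: Fixed grey stand (base 100 x 90 mm) with a blue fork open to its -x. Origin on the table under the hanging rod. Prong tops and the post behind (+x) are 115 mm high. The slot, along its x, is 18 mm wide, from 20 mm behind to 23 mm in front of the origin. The collar rests on the prongs: the rod lifts straight up and is hung by lowering it. Yaw within 0.4 rad.
- hang_point (a point): Where the rod's handle centre is when the rod hangs in the fork: 147.5 mm above the table, over the hanger's origin.
- jig: Fixed jig: grey catch tray (120 x 110 mm, walls 18 mm high, floor 5 mm thick), two aluminium cheeks at its y sides (80 mm high) carrying a clear upright column (34 mm outside diameter, 20 mm bore, from 45 to 110 mm above the table, open at both ends). Origin on the table on the column's axis, z up.
- column_mouth (a point): Centre of the column's open upper end, 110 mm above the table; the 20 mm bore goes straight down. Four spring plungers with black knobs grip the plug (opening about 16 mm when empty); it resists with some 5 to 15 N and drops free once the rod's tip is 48 mm below the mouth. Going 60 mm below the mouth is safe.
- plug_center (a point): Centre of the orange plug (18 mm diameter, 18 mm high, 20 g) stuck in the column; starts about 76 mm above the table. In the tray its centre lies about 14 mm above the table.
- blue_pot: Blue round open lubricant pot standing loose on the table, 250 g: 52 mm outside diameter, 42 mm inside diameter, 42 mm high, inner floor 8 mm above the table. Nothing in it needs to be seen. Origin at the centre of its underside.
- blue_pot_rim (a point): Centre of the blue pot's mouth, 42 mm above the table. A good dip takes the rod's tip 12 mm or more below this, for about half a second; the floor is 34 mm below it.
- white_pot: White pot of the same shape and size, not to be used; it may stand where the blue one might be expected. Origin at the centre of its underside.
- white_pot_rim (a point): Centre of the white pot's mouth, 42 mm above the table.
- tip_box: Bystander: clear box of pipette tips with a blue top, 82 x 122 x 59 mm, beyond the work. Origin at the centre of its underside.
- reagent_bottle: Bystander: amber bottle with blue cap, 56 mm diameter, 110 mm high, beyond the work. Origin at the centre of its underside.

How it is judged:
On the way, in this order (a step that is already met when the one before it is completed fails the run):
1. the rod's tip is dipped at least 12 mm below the blue pot's rim, inside the pot, for 0.2 s, while the plug is still in the column (horizontal distance between rod_tip and blue_pot_rim below 0.02 m and z of rod_tip in the frame of blue_pot below 0.03 m and z of plug_center in the frame of jig above 0.055 m), for 0.2 s.
2. the plug is out of the column and in the tray below, with the rod still pushed down inside the bore (z of plug_center in the frame of jig between 0 and 0.032 m and x of plug_center in the frame of jig between -0.06 and 0.06 m and y of plug_center in the frame of jig between -0.055 and 0.055 m and horizontal distance between rod_tip and column_mouth below 0.01 m and z of rod_tip in the frame of jig below 0.085 m), for 0.1 s.
At the end, for the whole second after the job is handed in: The plug lies at rest in the tray under the column; the rod hangs at rest and upright (within 0.12 rad) in the fork, its collar on the prongs (handle centre within 17 mm sideways and 5 mm in height of the hang point); the blue pot stands upright within 30 mm of its place (z of plug_center in the frame of jig between 0 and 0.032 m and x of plug_center in the frame of jig between -0.06 and 0.06 m and y of plug_center in the frame of jig between -0.055 and 0.055 m and linear speed of each of plug, rod below 0.02 m/s and horizontal distance between rod_grip and hang_point below 0.017 m and z of rod_grip in the frame of hanger between 0.1425 and 0.1525 m and angle between rod_grip's own z axis and vertical below 0.12 rad and angle between blue_pot's own z axis and vertical below 0.1 rad and distance of blue_pot from where it was at the start of the episode below 0.03 m); the robot touches nothing.
It fails at once if the rod's tip goes into the white pot (horizontal distance between rod_tip and white_pot_rim below 0.02 m and z of rod_tip in the frame of white_pot below 0.03 m).
It fails at once if the blue pot is tipped (0.35 rad) or shoved more than 30 mm (angle between blue_pot's own z axis and vertical above 0.35 rad or distance of blue_pot from where it was at the start of the episode above 0.03 m).
It fails at once if the white pot, tip box or bottle is moved more than 30 mm (distance of any of white_pot, tip_box, reagent_bottle from where it was at the start of the episode above 0.03 m).
It also fails if it takes over 58 s, if anything falls off the work surface, if the arm or the gripper's body presses on something with over 40 N, if the wrist force passes 120 N, or if a joint passes its speed limit or range.

### The arm

A 6-joint arm with a two-finger parallel gripper is mounted at the origin on the work surface. World frame = base frame: x ahead of the robot, y to its left, z up, the work surface at z = 0. Lengths are in m, angles in rad, forces in N, time in s.
With the tool pointing down it reaches from about 0.35 to 0.775 m from the base axis. Payload 5.5 kg.
Tool frame: the origin (TCP) lies on the centre line of the jaws, within the pads' length; the fingertips stand ahead of it and the grasp point (between the pads) is the TCP (ctrl.nose_length is the x of the fingertips in the tool frame, in m); x points along the fingers, y is the direction in which the jaws open and shut, and the axes are right-handed (so a half turn about x gives the same grasp; the last joint's range is limited). The gripper opens to 85 mm and grips with 20 to 120 N. Pads are 22 mm wide; open, the fingers measure 114 mm over their backs; the gripper's body (76 mm by 85 mm) begins 54 mm behind the grasp point. The pads swing forward as they close: fully open they stand 13 mm farther back than shut.
Start: joints at [1.176, 0.313, 0.046, 1.304, 0, 1.431], TCP at [0.145, 0.556, 0.25] pointing down, gripper open.
Joint ranges: [-2.76, 2.76], [-0.86, 1.69], [-1.03, 1.26], [-2.2, 2.34], [-1.47, 1.5], [-3.14, 3.14]. Speed limits (rad/s): [2.57, 2.57, 3.14, 3.14, 3.14, 3.14].

### API

Orientations are given as a unit quaternion [w, x, y, z].
In Python, from plant import readout, cams, ticket, ctrl gives the robot as it stands.
- The arm moves only by the tool apply_moves, never from a script. Its argument "targets" is a list that holds one entry, the list of rows, each a list of 7 numbers: the turn, a rotation vector about the tool's x, y, z in degrees, then the shift along the tool's x, y, z in m, then the finger opening in m, from 0 to 0.0854. A call has 1 to 12 rows; each row shifts and turns the pose as measured when the row begins, along the tool's axes as they then stand; what a row does not reach is not made up. A row lasts 1/12 s, in which the tool goes at most 41.7 mm and 7.16 degrees, less where a joint would pass 70% of its speed; a pose out of reach is approached as far as the arm can. A call is refused whole if a number of a shift passes 0.0417 or a number of a turn 7.16, either way. A call with a gripper value outside its range is refused whole. The fingers move at their own pace and stop on an object; "newtons" is the grip in N (left out, the last holds). Time passes only in rows, so rows that do not move let the fingers close. It gives the time, the measured TCP pose, the force and the opening at its end, in the units of the state.
- readout.read_state(): the state, without advancing time (a new reading comes with each control period).
- cams.read_camera(name): name is "scene" or "top" or "wrist"; returns a dict with "color" (480x640x3 uint8, red, green, blue), "K" (3x3 intrinsics, pixels), "rvec" (rotation vector, rad) and "tvec" (3), from world to camera coordinates, as OpenCV has them. Camera axes: x right, y down, z forward; pixel columns grow to the right and rows downward; lengths in m; the calibration is good to about 2 mm. A picture is of the moment at which its call begins. There is no depth.
- ticket.job_done(): hands the job in, once; it reports no verdict.
Trained networks look in the newest picture that a camera, given by its name, has taken for a name from the list of things; names that differ only in an ending like _2 or _b are one class to them, and where a whole thing is asked for, a point or a joint stands for the part that bears it (a point fixed in the world has none). Each returns a list of dicts, best first, with "p" (0 to 1); they miss things now and then, are a little off and sometimes report something else, mostly with a low value. They report only what shows in the picture. A call takes as long as a camera call.
- cams.recognise(camera, target): "xyz" ([x, y, z] in m, in the coordinates of the camera as it stood for that picture, good to about 4 mm: the middle of the surface that is visible of it).
- cams.landmark_of(camera, target): "xyz" ([x, y, z] in m, in the coordinates of the camera as it stood for that picture, good to about 4 mm: a listed point, or the origin of a listed thing).
The state is a dict: "time_s": time; "joints": joint angles; "dq": joint speeds; "joint_torque": joint torques, N m; "position": TCP position; "tool_rot": TCP orientation; "wrist_force": force on the tool from outside, world axes, zero at the start; "wrist_torque": the same for the moment, N m; "width": finger opening in m.
Only numpy, scipy, OpenCV 4.12 (cv2) and the standard library are available. Lean on these libraries where they do the work, as an engineer would, in place of code of your own. Each camera call takes 0.05 s, during which the arm holds its last target.

## Working session

There is one attempt and no reset: what is moved stays moved. The work goes in short steps, Python scripts to look and compute and a tool call to move; the robot and the scene stay as the last step left them, time stands still between calls to the robot, and variables do not carry over. Pictures are saved under pics/ and viewed, and the job is handed in when it is done.

Besides the shell and the picture viewer there is one more tool, called in YAML: its name, and indented under it one key for each argument. apply_moves: Moves the arm, as the interface text tells. Its arguments: {"type":"object","properties":{"targets":{"type":"array","items":{"type":"array","items":{"type":"array","items":{"type":"number"}}}},"newtons":{"type":"number"}},"required":["targets"]}

```bash
mkdir -p pics; ls; cat > h.py <<'E'
import numpy as np, cv2
from plant import readout, cams, ticket, ctrl
def w(cam,fn,t,c):
    R=cv2.Rodrigues(np.array(c["rvec"],float))[0]; T=np.array(c["tvec"],float).ravel()
    return [(round(d["p"],2),np.round(R.T@(np.array(d["xyz"])-T),4).tolist()) for d in fn(cam,t)][:3]
E
python3 - <<'E'
from h import *
print(readout.read_state(), ctrl.nose_length)
for cam in ["scene","top"]:
    c=cams.read_camera(cam); cv2.imwrite(f"pics/{cam}0.png",c["color"][:,:,::-1])
    R=cv2.Rodrigues(np.array(c["rvec"],float))[0]; print(cam,-R.T@np.array(c["tvec"]).ravel())
    for t in ["rod_grip","rod_tip","hanger","hang_point","jig","column_mouth","plug_center","blue_pot","blue_pot_rim","white_pot","white_pot_rim","tip_box","reagent_bottle"]:
        print(t,w(cam,cams.landmark_of,t,c))
E
```

```text
pics
{'time_s': 0.0, 'joints': array([ 1.17641020e+00,  3.13995081e-01,  4.49681073e-02,  1.30360621e+00,
       -7.38582743e-06,  1.43119331e+00]), 'dq': array([-0.00083112, -0.00071341, -0.00243967, -0.00127093,  0.00118982,
       -0.00130535]), 'joint_torque': array([ 5.68705957e-05, -4.80635440e+01,  2.98527360e+01,  1.98729686e-02,
       -1.91378109e-05,  1.07394669e-05]), 'position': array([0.14474535, 0.55598247, 0.24940743]), 'tool_rot': array([ 0.70120774,  0.08920884,  0.70154538, -0.09046305]), 'wrist_force': array([-0.24120682,  0.7562883 , -0.34182757]), 'wrist_torque': array([-0.00405849,  0.00901005,  0.04415359]), 'width': 0.08552680406951298} 0.019
scene [ 1.34938119 -0.58710251  0.78785301]
rod_grip [(0.66, [0.509, -0.2672, 0.1526]), (0.62, [0.7701, -0.1299, -0.0037]), (0.33, [0.468, 0.2666, 0.0416])]
rod_tip []
hanger [(0.89, [0.5061, -0.2685, 0.0012]), (0.4, [0.5905, 0.2016, 0.0445])]
hang_point [(0.95, [0.5061, -0.2653, 0.1516]), (0.39, [0.5888, 0.2089, 0.044]), (0.29, [0.468, 0.2647, 0.0411])]
jig [(0.8, [0.507, -0.0481, 0.0035]), (0.26, [0.5052, -0.0502, 0.11
[... 457 characters left out ...]
1]
rod_grip [(0.54, [0.5048, -0.2673, 0.1482])]
rod_tip [(0.74, [0.508, -0.2702, 0.0276])]
hanger [(0.61, [0.5104, -0.2668, -0.0004])]
hang_point [(0.91, [0.5073, -0.2682, 0.1492])]
jig [(0.95, [0.5057, -0.0466, -0.0017]), (0.68, [0.5089, -0.2661, -0.0017])]
column_mouth [(0.72, [0.507, -0.046, 0.1126])]
plug_center [(0.64, [0.507, -0.0526, 0.0809]), (0.39, [0.5109, -0.271, 0.1511])]
blue_pot [(0.68, [0.4697, 0.2688, -0.0039])]
blue_pot_rim [(0.73, [0.47, 0.2708, 0.0387]), (0.64, [0.5074, -0.2689, 0.0007])]
white_pot [(0.68, [0.5886, 0.2068, 0.0056])]
white_pot_rim [(0.56, [0.59, 0.2047, 0.0444])]
tip_box [(0.67, [0.7874, 0.1148, -0.0006])]
reagent_bottle [(0.62, [0.7712, -0.1218, -0.0014])]
```

View pics/scene0.png

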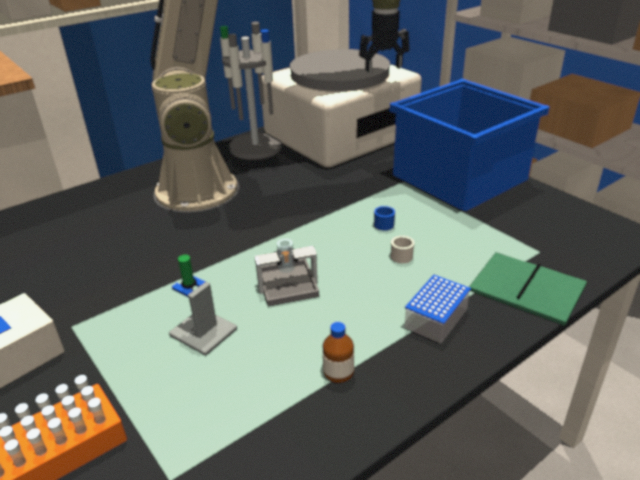

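View pics/top0.png

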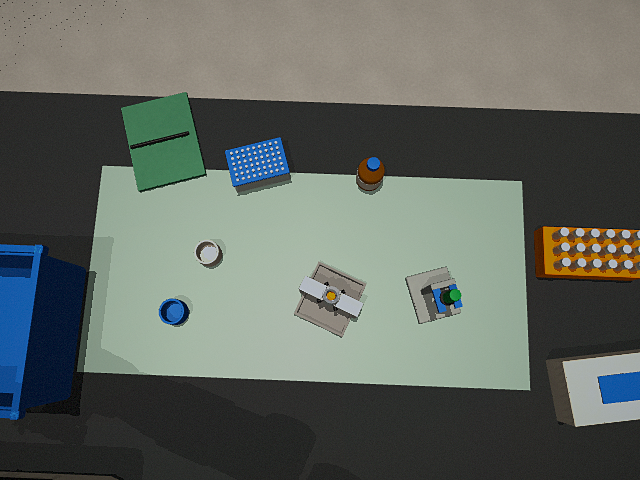

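The scene picture shows the rod in its fork at about (186,272), the jig at (287,272), the blue pot at (385,217) and the white pot at (402,249). The top picture agrees, with the handle at (453,297), the column at (331,295), and the blue pot at (174,311). I'll refine these by pixel.

```bash
cat >> h.py <<'E'
def ray(c,uv,z):
    R=cv2.Rodrigues(np.array(c["rvec"],float))[0]; T=np.array(c["tvec"],float).ravel()
    d=R.T@np.linalg.inv(c["K"])@np.array([uv[0],uv[1],1.]); o=-R.T@T
    return np.round((o+d*(z-o[2])/d[2])[:2],4)
def proj(c,P):
    return cv2.projectPoints(np.array(P,float).reshape(-1,3),np.array(c["rvec"],float),np.array(c["tvec"],float),np.array(c["K"],float),None)[0].reshape(-1,2)
E
python3 - <<'E'
from h import *
c=cams.read_camera("top"); im=c["color"]
hsv=cv2.cvtColor(im,cv2.COLOR_RGB2HSV)
def seg(box,lo,hi):
    x0,y0,x1,y1=box; m=cv2.inRange(hsv[y0:y1,x0:x1],lo,hi)
    ys,xs=np.nonzero(m); return xs.mean()+x0,ys.mean()+y0,xs.min()+x0,xs.max()+x0,ys.min()+y0,ys.max()+y0
g=seg((425,270,480,330),(50,120,100),(75,255,255)); print(g, ray(c,g[:2],.175))
b=seg((150,290,200,335),(100,100,30),(125,255,255)); print(b, ray(c,((b[2]+b[3])/2,(b[4]+b[5])/2),.03))
for z,P in [("mouth",[.507,-.049,.11]),("pot",[.469,.268,.042]),("grip top",[.507,-.268,.175])]: print(z,proj(c,P))
a=cv2.resize(im[255:345,285:475,::-1],None,fx=4,fy=4,interpolation=cv2.INTER_CUBIC); cv2.imwrite("pics/crop1.png",a)
a=cv2.resize(im[230:340,140:240,::-1],None,fx=5,fy=5,interpolation=cv2.INTER_CUBIC); cv2.imwrite("pics/crop2.png",a)
E
```

```text
(np.float64(454.9230769230769), np.float64(294.4807692307692), np.int64(450), np.int64(460), np.int64(289), np.int64(300)) [ 0.5089 -0.2679]
(np.float64(173.2987012987013), np.float64(311.40097402597405), np.int64(159), np.int64(188), np.int64(299), np.int64(324)) [0.4664 0.2653]
mouth [[330.1859916  293.96047225]]
pot [[170.69400831 309.79458932]]
grip top [[455.00293968 295.54379535]]
```

View pics/crop1.png

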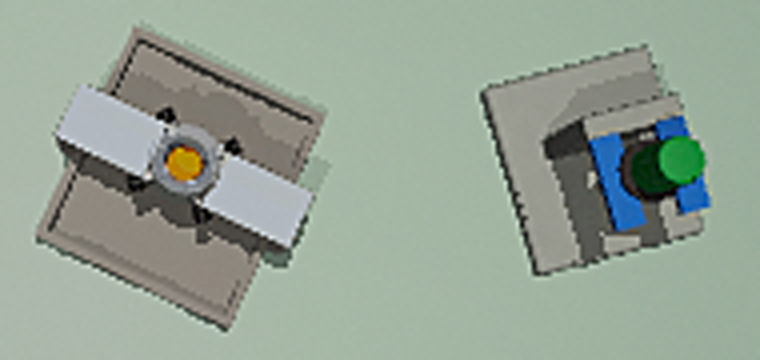

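View pics/crop2.png

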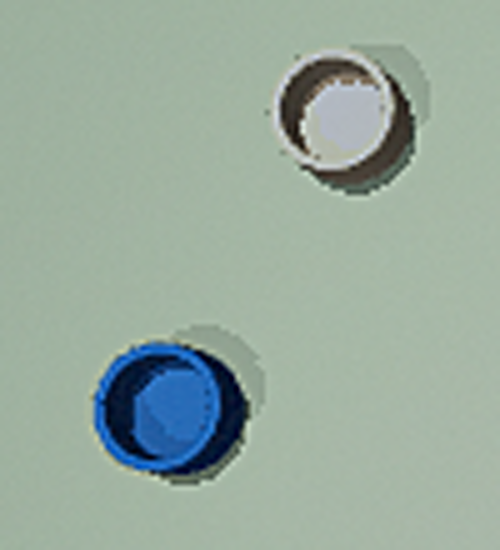

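```bash
cat >> h.py <<'E'
from scipy.spatial.transform import Rotation as Rn
def tool():
    s=readout.read_state(); q=s["tool_rot"]; return s,Rn.from_quat([q[1],q[2],q[3],q[0]]).as_matrix(),np.array(s["position"])
def to(P):
    s,R,p=tool(); d=R.T@(np.array(P)-p); print("to",P,"tool shift",np.round(d,4))
def tilt(yaw=None):
    # rotvec (deg, tool) making x axis straight down, keeping y heading
    s,R,p=tool(); x=np.array([0,0,-1.]); y=R[:,1]-R[:,1]@x*x; y/=np.linalg.norm(y)
    if yaw is not None: y=np.array([np.cos(yaw),np.sin(yaw),0])
    D=np.c_[x,y,np.cross(x,y)]; print("turn",np.round(np.degrees(Rn.from_matrix(R.T@D).as_rotvec()),2))
def st():
    s,R,p=tool(); print("t",round(s["time_s"],2),"pos",np.round(p,4),"F",np.round(s["wrist_force"],1),"w",round(s["width"],4),"q",np.round(s["joints"],2)); print(np.round(R,3))
E
python3 - <<'E'
from h import *
c=cams.read_camera("top")
print("mouth",ray(c,(331,295),.11),"pot",ray(c,(171.6,311.4),.042))
st(); tilt(); to([.40,.30,.26]); to([.45,0,.26]); to([.508,-.268,.26])
E
```

```text
mouth [ 0.5051 -0.0506] pot [0.4659 0.2659]
t 1.5 pos [0.145  0.5565 0.2504] F [ 0.4 -0.6 -0. ] w 0.0856 q [1.18 0.31 0.05 1.3  0.   1.43]
[[ 0.     0.252  0.968]
 [ 0.     0.968 -0.252]
 [-1.     0.     0.   ]]
turn [-0.    0.   -0.01]
to [0.4, 0.3, 0.26] tool shift [-0.0097 -0.1839  0.3114]
to [0.45, 0, 0.26] tool shift [-0.0097 -0.4616  0.4355]
to [0.508, -0.268, 0.26] tool shift [-0.0097 -0.7063  0.5591]
```

apply_moves:
  targets:
    - [[0, 0, 0, -0.001, -0.0204, 0.0346, 0.085], [0, 0, 0, -0.001, -0.0204, 0.0346, 0.085], [0, 0, 0, -0.001, -0.0204, 0.0346, 0.085], [0, 0, 0, -0.001, -0.0204, 0.0346, 0.085], [0, 0, 0, -0.001, -0.0204, 0.0346, 0.085], [0, 0, 0, -0.001, -0.0204, 0.0346, 0.085], [0, 0, 0, -0.001, -0.0204, 0.0346, 0.085], [0, 0, 0, -0.001, -0.0204, 0.0346, 0.085], [0, 0, 0, -0.001, -0.0204, 0.0346, 0.085], [0, 0, 0, 0, -0.0347, 0.0155, 0.085], [0, 0, 0, 0, -0.0347, 0.0155, 0.085], [0, 0, 0, 0, -0.0347, 0.0155, 0.085]]

```text
time_s: 2.5
position: [0.4316, 0.1818, 0.2583]
tool_rot: [0.704, 0.086, 0.7, -0.082]
wrist_force: [-0.3, -0.3, 0.4]
width: 0.0851
```

```bash
python3 - <<'E'
from h import *
st(); tilt(); to([.45,0,.26]); to([.508,-.268,.26])
E
```

```text
t 2.5 pos [0.4316 0.1818 0.2583] F [-0.3 -0.3  0.4] w 0.0851 q [ 0.22  0.1  -0.2   1.26  0.    0.46]
[[ 0.006  0.236  0.972]
 [ 0.006  0.972 -0.236]
 [-1.     0.007  0.004]]
turn [-0.    0.25 -0.41]
to [0.45, 0, 0.26] tool shift [-0.0026 -0.1724  0.0607]
to [0.508, -0.268, 0.26] tool shift [-0.0039 -0.4191  0.1802]
```

apply_moves:
  targets:
    - [[0, 0.2, -0.4, 0, -0.0349, 0.015, 0.085], [0, 0, 0, 0, -0.0349, 0.015, 0.085], [0, 0, 0, 0, -0.0349, 0.015, 0.085], [0, 0, 0, 0, -0.0349, 0.015, 0.085], [0, 0, 0, 0, -0.0349, 0.015, 0.085], [0, 0, 0, 0, -0.0349, 0.015, 0.085], [0, 0, 0, 0, -0.0349, 0.015, 0.085], [0, 0, 0, 0, -0.0349, 0.015, 0.085], [0, 0, 0, 0, -0.0349, 0.015, 0.085], [0, 0, 0, 0, -0.0349, 0.015, 0.085], [0, 0, 0, 0, -0.0349, 0.015, 0.085], [0, 0, 0, 0, 0, 0, 0.085]]

```text
time_s: 3.5
position: [0.5023, -0.2587, 0.2604]
tool_rot: [0.705, 0.085, 0.698, -0.088]
wrist_force: [-0.7, 0.1, 0.3]
width: 0.085
```

```bash
python3 - <<'E'
from h import *
c=cams.read_camera("wrist"); cv2.imwrite("pics/w1.png",c["color"][:,:,::-1])
for t in ["rod_grip","hang_point","hanger"]: print(t,w("wrist",cams.landmark_of,t,c))
print(proj(c,[[.508,-.268,.175],[.508,-.268,.12]]))
st(); tilt(); to([.508,-.268,.26]); to([.508,-.268,.15])
E
```

```text
rod_grip [(0.77, [0.5079, -0.2665, 0.1443]), (0.48, [0.5046, -0.0482, 0.1099])]
hang_point []
hanger [(0.89, [0.5068, -0.2666, -0.0006])]
[[301.58782418 266.76659454]
 [304.07376415 238.79838297]]
t 3.7 pos [ 0.501  -0.2513  0.261 ] F [ 0.9  0.5 -0.1] w 0.085 q [-0.61  0.28  0.02  1.31  0.   -0.37]
[[ 0.007  0.237  0.972]
 [-0.     0.972 -0.237]
 [-1.     0.001  0.007]]
turn [-0.    0.42 -0.08]
to [0.508, -0.268, 0.26] tool shift [ 0.001  -0.0146  0.0108]
to [0.508, -0.268, 0.15] tool shift [ 0.111  -0.0147  0.01  ]
```

View pics/w1.png

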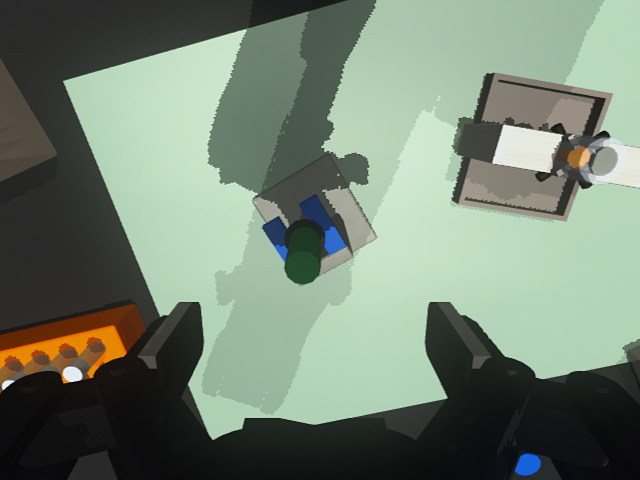

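The wrist picture shows the handle top at about (301,268), against a predicted (301.6,266.8), so the position holds. Now descend and grip.

apply_moves:
  targets:
    - [[0, 0.4, -0.1, 0, -0.0146, 0.0108, 0.085], [0, 0, 0, 0, 0, 0, 0.085], [0, 0, 0, 0, 0, 0, 0.085]]

```text
time_s: 3.95
position: [0.5078, -0.2629, 0.2621]
tool_rot: [0.702, 0.082, 0.702, -0.082]
wrist_force: [-0.7, -0.5, -0.4]
width: 0.0851
```

```bash
python3 - <<'E'
from h import *
st(); tilt(); to([.508,-.268,.15])
E
```

```text
t 3.95 pos [ 0.5078 -0.2629  0.2621] F [-0.7 -0.5 -0.4] w 0.0851 q [-0.62  0.3   0.06  1.33  0.   -0.39]
[[-0.     0.231  0.973]
 [ 0.001  0.973 -0.231]
 [-1.     0.001 -0.001]]
turn [ 0.   -0.03 -0.04]
to [0.508, -0.268, 0.15] tool shift [ 0.1121 -0.005   0.0015]
```

apply_moves:
  targets:
    - [[0, 0, 0, 0.02, -0.005, 0.0015, 0.085], [0, 0, 0, 0.022, 0, 0, 0.085], [0, 0, 0, 0.022, 0, 0, 0.085], [0, 0, 0, 0.018, 0, 0, 0.085], [0, 0, 0, 0, 0, 0, 0.085], [0, 0, 0, 0, 0, 0, 0.085]]

```text
time_s: 4.45
position: [0.5092, -0.2586, 0.1817]
tool_rot: [0.705, 0.078, 0.701, -0.078]
wrist_force: [0.9, -0.3, 0.4]
width: 0.0851
```

```bash
python3 - <<'E'
from h import *
st(); tilt(); to([.508,-.268,.15])
E
```

```text
t 4.45 pos [ 0.5092 -0.2586  0.1817] F [ 0.9 -0.3  0.4] w 0.0851 q [-0.61  0.33 -0.1   1.14  0.   -0.39]
[[ 0.005  0.219  0.976]
 [-0.001  0.976 -0.219]
 [-1.    -0.     0.005]]
turn [0.   0.28 0.01]
to [0.508, -0.268, 0.15] tool shift [ 0.0317 -0.0094  0.0008]
```

apply_moves:
  targets:
    - [[0, 0.3, 0, 0.016, -0.01, 0.0, 0.085], [0, 0, 0, 0.015, -0.002, 0, 0.085], [0, 0, 0, 0, 0, 0, 0.085]]

```text
time_s: 4.7
position: [0.5082, -0.2683, 0.1547]
tool_rot: [0.704, 0.075, 0.702, -0.077]
wrist_force: [0.8, 0.1, 0.2]
width: 0.0853
```

```bash
python3 - <<'E'
from h import *
st(); tilt(); to([.508,-.268,.15])
E
```

```text
t 4.7 pos [ 0.5082 -0.2683  0.1547] F [0.8 0.1 0.2] w 0.0853 q [-0.63  0.35 -0.14  1.08  0.   -0.41]
[[ 0.004  0.214  0.977]
 [-0.003  0.977 -0.214]
 [-1.    -0.002  0.004]]
turn [0.   0.25 0.1 ]
to [0.508, -0.268, 0.15] tool shift [ 0.0047  0.0002 -0.0003]
```

apply_moves:
  targets:
    - [[0, 0.2, 0, 0.003, 0, 0, 0.01], [0, 0, 0, 0, 0, 0, 0.01], [0, 0, 0, 0, 0, 0, 0.01], [0, 0, 0, 0, 0, 0, 0.01], [0, 0, 0, 0, 0, 0, 0.01], [0, 0, 0, 0, 0, 0, 0.01], [0, 0, 0, 0, 0, 0, 0.01], [0, 0, 0, 0, 0, 0, 0.01], [0, 0, 0, 0, 0, 0, 0.01], [0, 0, 0, 0, 0, 0, 0.01]]
  newtons: 80

```text
time_s: 5.53
position: [0.5107, -0.2679, 0.1586]
tool_rot: [0.706, 0.074, 0.7, -0.077]
wrist_force: [-0.4, 0.1, -1.8]
width: 0.0204
```

```bash
python3 - <<'E'
from h import *
st(); tilt()
E
```

```text
t 5.53 pos [ 0.5107 -0.2679  0.1586] F [-0.4  0.1 -1.8] w 0.0204 q [-0.62  0.35 -0.13  1.08 -0.   -0.41]
[[ 0.007  0.212  0.977]
 [-0.006  0.977 -0.212]
 [-1.    -0.005  0.008]]
turn [0.   0.45 0.26]
```

apply_moves:
  targets:
    - [[0, 0, 0, -0.02, 0, -0.001, 0.01], [0, 0, 0, -0.025, 0, 0, 0.01], [0, 0, 0, -0.025, 0, 0, 0.01], [0, 0.4, 0.2, -0.025, 0, 0, 0.01], [0, 0, 0, -0.02, 0, 0, 0.01], [0, 0, 0, -0.01, 0, 0, 0.01]]

```text
time_s: 6.03
position: [0.5071, -0.268, 0.2826]
tool_rot: [0.7, 0.076, 0.706, -0.076]
wrist_force: [0.3, 1.0, -1.7]
width: 0.0198
```

```bash
python3 - <<'E'
from h import *
for cam in ["wrist","scene","top"]:
    c=cams.read_camera(cam); cv2.imwrite(f"pics/{cam}2.png",c["color"][:,:,::-1])
    for t in ["rod_grip","rod_tip"]: print(t,w(cam,cams.landmark_of,t,c))
st(); tilt()
E
```

```text
rod_grip [(0.87, [0.5044, -0.2645, 0.27])]
rod_tip [(0.93, [0.5064, -0.267, 0.1508])]
rod_grip [(0.81, [0.5089, -0.265, 0.2723]), (0.3, [0.7761, -0.128, -0.0006])]
rod_tip [(0.6, [0.5026, -0.2667, 0.1481])]
rod_grip [(0.6, [0.5034, -0.2663, 0.2702])]
rod_tip [(0.53, [0.5017, -0.2656, 0.1465])]
t 6.48 pos [ 0.506  -0.2671  0.2787] F [ 0.2 -0.1 -1.4] w 0.0202 q [-0.62  0.31  0.11  1.38 -0.   -0.41]
[[-0.013  0.214  0.977]
 [ 0.003  0.977 -0.214]
 [-1.     0.001 -0.013]]
turn [ 0.   -0.76 -0.04]
```

View pics/wrist2.png

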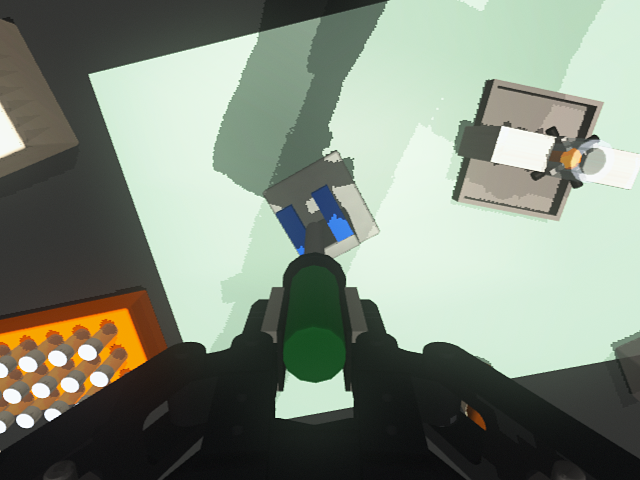

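View pics/scene2.png

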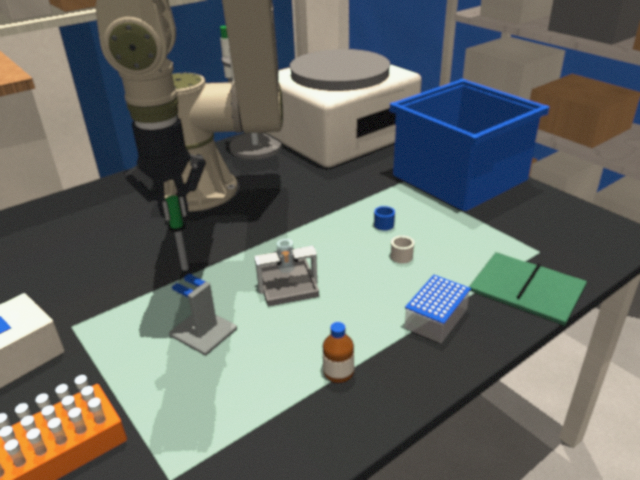

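The rod is held upright in the jaws and clear of the fork, with the tip at about (318,235) in the wrist picture. Estimated tip is TCP − 0.130 m.

```bash
python3 - <<'E'
from h import *
st(); to([.467,.267,.275])
E
```

```text
t 6.48 pos [ 0.506  -0.2671  0.2787] F [ 0.2 -0.1 -1.4] w 0.0202 q [-0.62  0.31  0.11  1.38 -0.   -0.41]
[[-0.013  0.214  0.977]
 [ 0.003  0.977 -0.214]
 [-1.     0.001 -0.013]]
to [0.467, 0.267, 0.275] tool shift [ 0.0061  0.5134 -0.1522]
```

apply_moves:
  targets:
    - [[0, -0.7, 0, 0, 0.036, -0.0107, 0.01], [0, 0, 0, 0, 0.036, -0.0107, 0.01], [0, 0, 0, 0, 0.036, -0.0107, 0.01], [0, 0, 0, 0, 0.036, -0.0107, 0.01], [0, 0, 0, 0, 0.036, -0.0107, 0.01], [0, 0, 0, 0, 0.036, -0.0107, 0.01], [0, 0, 0, 0, 0.036, -0.0107, 0.01], [0, 0, 0, 0, 0.036, -0.0107, 0.01], [0, 0, 0, 0, 0.036, -0.0107, 0.01], [0, 0, 0, 0, 0.036, -0.0107, 0.01], [0, 0, 0, 0, 0.036, -0.0107, 0.01], [0, 0, 0, 0, 0.036, -0.0107, 0.01]]

```text
time_s: 7.48
position: [0.4711, 0.1935, 0.2705]
tool_rot: [0.699, 0.082, 0.706, -0.082]
wrist_force: [0.4, -1.2, -1.6]
width: 0.02
```

```bash
python3 - <<'E'
from h import *
st(); tilt(); to([.467,.267,.275])
E
```

```text
t 7.48 pos [0.4711 0.1935 0.2705] F [ 0.4 -1.2 -1.6] w 0.02 q [ 0.23  0.19 -0.07  1.32  0.    0.46]
[[-0.009  0.23   0.973]
 [ 0.001  0.973 -0.23 ]
 [-1.    -0.001 -0.009]]
turn [-0.   -0.52  0.05]
to [0.467, 0.267, 0.275] tool shift [-0.0044  0.0706 -0.0209]
```

apply_moves:
  targets:
    - [[0, -0.5, 0, 0, 0.034, -0.0105, 0.01], [0, 0, 0, 0, 0.03, -0.008, 0.01], [0, 0, 0, 0, 0.006, -0.002, 0.01], [0, 0, 0, 0, 0, 0, 0.01]]

```text
time_s: 7.82
position: [0.4636, 0.2768, 0.2681]
tool_rot: [0.702, 0.078, 0.704, -0.078]
wrist_force: [0.9, -1.0, -1.3]
width: 0.0199
```

```bash
python3 - <<'E'
from h import *
c=cams.read_camera("wrist"); cv2.imwrite("pics/w3.png",c["color"][:,:,::-1])
for t in ["blue_pot_rim","rod_tip"]: print(t,w("wrist",cams.landmark_of,t,c))
st(); tilt(); to([.467,.267,.148])
E
```

```text
blue_pot_rim [(0.75, [0.4715, 0.267, 0.0465])]
rod_tip [(0.65, [0.4656, 0.2744, 0.1386])]
t 7.97 pos [0.4643 0.2742 0.2684] F [-0.6  0.  -1.2] w 0.02 q [ 0.38  0.24 -0.01  1.33  0.    0.61]
[[-0.003  0.224  0.975]
 [-0.     0.975 -0.224]
 [-1.    -0.001 -0.003]]
turn [-0.   -0.16  0.05]
to [0.467, 0.267, 0.148] tool shift [ 0.1204 -0.0063  0.0046]
```

View pics/w3.png

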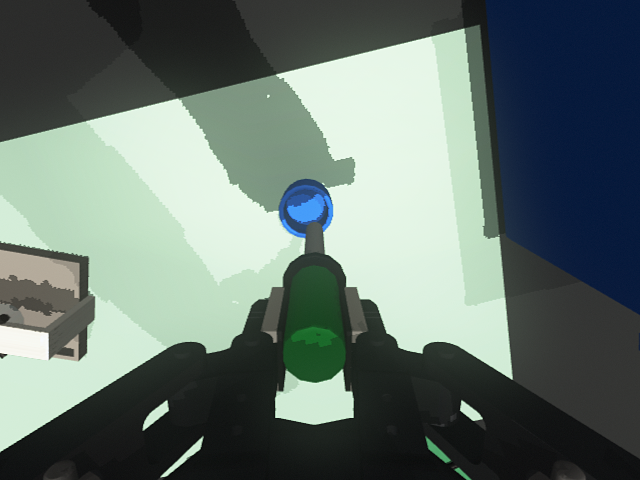

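The wrist picture shows the rod tip at about (315,228), next to the blue pot's rim, which is centred at (306,212). I'll correct sideways and go halfway down.

apply_moves:
  targets:
    - [[0, 0, 0, 0, -0.0065, 0.004, 0.01], [0, 0, 0, 0.015, -0.001, 0, 0.01], [0, 0, 0, 0.02, 0, 0, 0.01], [0, 0, 0, 0.015, 0, 0, 0.01], [0, 0, 0, 0, 0, 0, 0.01]]

```text
time_s: 8.38
position: [0.4698, 0.2567, 0.2186]
tool_rot: [0.703, 0.083, 0.702, -0.084]
wrist_force: [-0.0, -0.0, -2.1]
width: 0.0201
```

```bash
python3 - <<'E'
from h import *
st(); tilt(); to([.467,.267,.148])
E
```

```text
t 8.38 pos [0.4698 0.2567 0.2186] F [-0.  -0.  -2.1] w 0.0201 q [ 0.35  0.25 -0.12  1.2  -0.    0.59]
[[ 0.001  0.234  0.972]
 [-0.002  0.972 -0.234]
 [-1.    -0.001  0.001]]
turn [0.   0.08 0.07]
to [0.467, 0.267, 0.148] tool shift [ 0.0706  0.0094 -0.0052]
```

apply_moves:
  targets:
    - [[0, 0, 0, 0, 0.006, -0.004, 0.01], [0, 0, 0, 0, 0, 0, 0.01], [0, 0, 0, 0, 0, 0, 0.01]]

```text
time_s: 8.63
position: [0.4682, 0.2601, 0.22]
tool_rot: [0.702, 0.085, 0.701, -0.086]
wrist_force: [0.6, 0.1, -1.9]
width: 0.0202
```

```bash
python3 - <<'E'
from h import *
st(); tilt(); to([.467,.267,.148])
E
```

```text
t 8.63 pos [0.4682 0.2601 0.22  ] F [ 0.6  0.1 -1.9] w 0.0202 q [ 0.36  0.25 -0.12  1.21 -0.    0.6 ]
[[ 0.001  0.241  0.971]
 [-0.002  0.971 -0.241]
 [-1.    -0.002  0.002]]
turn [0.   0.09 0.1 ]
to [0.467, 0.267, 0.148] tool shift [ 0.072   0.0065 -0.003 ]
```

apply_moves:
  targets:
    - [[0, 0, 0, 0.015, 0.006, -0.003, 0.01], [0, 0, 0, 0.018, 0.001, 0, 0.01], [0, 0, 0, 0.016, 0, 0, 0.01], [0, 0, 0, 0, 0, 0, 0.01]]

```text
time_s: 8.97
position: [0.471, 0.2684, 0.1755]
tool_rot: [0.706, 0.087, 0.698, -0.085]
wrist_force: [-0.8, -0.4, -1.1]
width: 0.02
```

```bash
python3 - <<'E'
from h import *
st(); tilt(); to([.467,.267,.148])
E
```

```text
t 8.97 pos [0.471  0.2684 0.1755] F [-0.8 -0.4 -1.1] w 0.02 q [ 0.37  0.28 -0.19  1.09 -0.    0.62]
[[ 0.011  0.241  0.97 ]
 [ 0.001  0.97  -0.241]
 [-1.     0.004  0.011]]
turn [-0.    0.62 -0.24]
to [0.467, 0.267, 0.148] tool shift [ 0.0274 -0.0025 -0.0038]
```

apply_moves:
  targets:
    - [[0, 0.5, -0.2, 0.014, -0.001, -0.003, 0.01], [0, 0, 0, 0.014, 0, 0, 0.01], [0, 0, 0, 0.003, 0, 0, 0.01], [0, 0, 0, 0, 0, 0, 0.01], [0, 0, 0, 0, 0, 0, 0.01]]

```text
time_s: 9.38
position: [0.4698, 0.269, 0.1467]
tool_rot: [0.704, 0.087, 0.7, -0.085]
wrist_force: [0.8, -0.0, -2.0]
width: 0.0202
```

```bash
python3 - <<'E'
from h import *
st(); tilt(); to([.467,.267,.148])
c=cams.read_camera("wrist"); cv2.imwrite("pics/w4.png",c["color"][:,:,::-1])
c=cams.read_camera("scene"); cv2.imwrite("pics/s4.png",cv2.resize(c["color"][140:300,300:500,::-1],None,fx=3,fy=3))
E
```

```text
t 9.38 pos [0.4698 0.269  0.1467] F [ 0.8 -0.  -2. ] w 0.0202 q [ 0.37  0.3  -0.24  1.03 -0.    0.62]
[[ 0.006  0.241  0.97 ]
 [ 0.002  0.97  -0.241]
 [-1.     0.003  0.005]]
turn [-0.    0.29 -0.18]
to [0.467, 0.267, 0.148] tool shift [-0.0014 -0.0026 -0.0022]
```

View pics/w4.png

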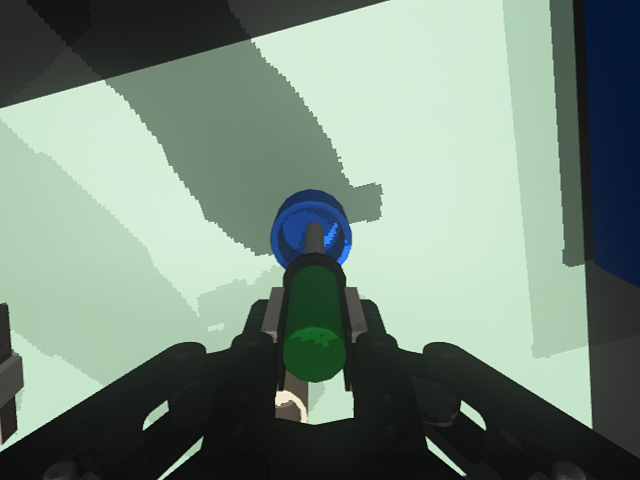

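View pics/s4.png

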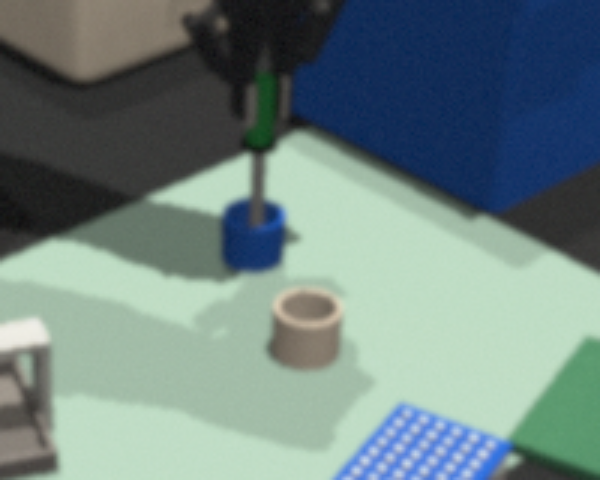

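The rod tip is inside the blue pot in both pictures, at about (314,240) in the wrist view and at z ≈ 0.017. I'll hold it there, then rise straight up.

apply_moves:
  targets:
    - [[0, 0, 0, 0, -0.001, -0.001, 0.01], [0, 0, 0, 0, 0, 0, 0.01], [0, 0, 0, 0, 0, 0, 0.01], [0, 0, 0, 0, 0, 0, 0.01], [0, 0, 0, -0.015, 0, 0, 0.01], [0, 0, 0, -0.025, 0, 0, 0.01], [0, 0, 0, -0.03, 0, 0, 0.01], [0, 0, 0, -0.03, 0, 0, 0.01], [0, 0, 0, -0.02, 0, 0, 0.01], [0, 0, 0, -0.005, 0, 0, 0.01]]

```text
time_s: 10.32
position: [0.4664, 0.2674, 0.2768]
tool_rot: [0.703, 0.086, 0.701, -0.085]
wrist_force: [0.6, 0.3, -1.3]
width: 0.0205
```

```bash
python3 - <<'E'
from h import *
st(); tilt(); to([.506,-.049,.272])
E
```

```text
t 10.32 pos [0.4664 0.2674 0.2768] F [ 0.6  0.3 -1.3] w 0.0205 q [ 0.37  0.23  0.    1.34 -0.    0.61]
[[ 0.003  0.241  0.97 ]
 [ 0.001  0.97  -0.241]
 [-1.     0.002  0.003]]
turn [-0.    0.18 -0.1 ]
to [0.506, -0.049, 0.272] tool shift [ 0.0046 -0.2975  0.1147]
```

apply_moves:
  targets:
    - [[0, 0, 0, 0, -0.035, 0.0135, 0.01], [0, 0, 0, 0, -0.035, 0.0135, 0.01], [0, 0, 0, 0, -0.035, 0.0135, 0.01], [0, 0, 0, 0, -0.035, 0.0135, 0.01], [0, 0, 0, 0, -0.035, 0.0135, 0.01], [0, 0, 0, 0, -0.035, 0.0135, 0.01], [0, 0, 0, 0, -0.035, 0.0135, 0.01], [0, 0, 0, 0, -0.025, 0.01, 0.01], [0, 0, 0, 0, 0, 0, 0.01], [0, 0, 0, 0, 0, 0, 0.01]]

```text
time_s: 11.15
position: [0.5057, -0.0294, 0.2716]
tool_rot: [0.704, 0.085, 0.7, -0.082]
wrist_force: [-0.8, 0.4, -1.6]
width: 0.0201
```

```bash
python3 - <<'E'
from h import *
st(); tilt(); to([.506,-.049,.272])
E
```

```text
t 11.15 pos [ 0.5057 -0.0294  0.2716] F [-0.8  0.4 -1.6] w 0.0201 q [-0.22  0.17 -0.09  1.31  0.01  0.02]
[[ 0.007  0.234  0.972]
 [ 0.004  0.972 -0.234]
 [-1.     0.006  0.006]]
turn [-0.    0.32 -0.32]
to [0.506, -0.049, 0.272] tool shift [-0.0005 -0.019   0.0049]
```

apply_moves:
  targets:
    - [[0, 0.3, -0.3, 0, -0.016, 0.004, 0.01], [0, 0, 0, 0, -0.002, 0, 0.01], [0, 0, 0, 0, 0, 0, 0.01], [0, 0, 0, 0, 0, 0, 0.01]]

```text
time_s: 11.48
position: [0.5042, -0.0459, 0.269]
tool_rot: [0.701, 0.084, 0.703, -0.082]
wrist_force: [-1.1, 0.3, -1.6]
width: 0.02
```

```bash
python3 - <<'E'
from h import *
for cam in ["wrist","top","scene"]:
    c=cams.read_camera(cam); im=c["color"][:,:,::-1]
    s,R,p=tool()
    print(cam,np.round(p,4))
    for t in ["rod_tip","rod_grip","column_mouth"]: print(t,w(cam,cams.landmark_of,t,c))
    print(proj(c,[[.506,-.049,.11],p-[0,0,.13]]).round(1).tolist())
    if cam=="wrist": cv2.imwrite("pics/w5.png",im)
    if cam=="scene": cv2.imwrite("pics/s5.png",cv2.resize(im[170:310,230:360],None,fx=4,fy=4,interpolation=cv2.INTER_CUBIC))
st(); tilt()
E
```

```text
wrist [ 0.504  -0.0457  0.269 ]
rod_tip [(0.8, [0.5051, -0.0437, 0.1376])]
rod_grip [(0.95, [0.5003, -0.039, 0.2567]), (0.22, [0.4644, 0.274, -0.0027])]
column_mouth [(0.62, [0.5029, -0.0479, 0.1078]), (0.16, [0.5873, 0.2049, -0.002])]
[[310.5, 227.7], [314.2, 234.8]]
top [ 0.5044 -0.0461  0.2695]
rod_tip []
rod_grip []
column_mouth []
[[330.2, 294.5], [329.0, 293.9]]
scene [ 0.5044 -0.0466  0.2695]
rod_tip [(0.83, [0.5031, -0.0452, 0.1383]), (0.21, [0.506, -0.2732, -0.0033])]
rod_grip [(0.76, [0.5029, -0.0489, 0.2597])]
column_mouth [(0.56, [0.5049, -0.0511, 0.1105])]
[[285.0, 242.3], [284.6, 229.5]]
t 12.08 pos [ 0.5044 -0.0468  0.2695] F [-0.2  0.3 -2. ] w 0.0203 q [-0.25  0.18 -0.08  1.31  0.   -0.02]
[[-0.002  0.234  0.972]
 [ 0.002  0.972 -0.234]
 [-1.     0.001 -0.003]]
turn [ 0.   -0.16 -0.07]
```

View pics/w5.png

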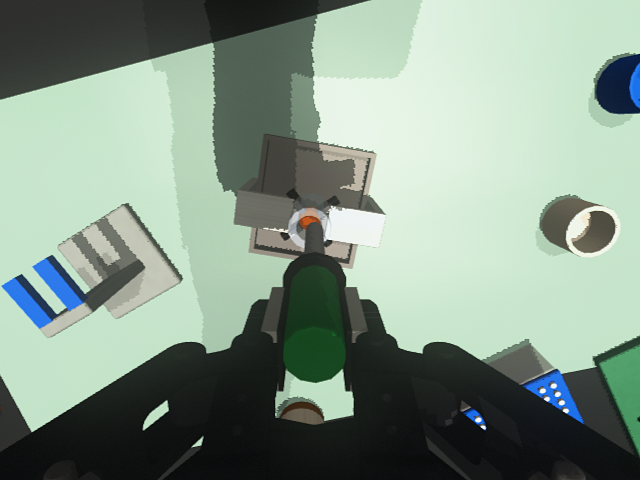

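View pics/s5.png

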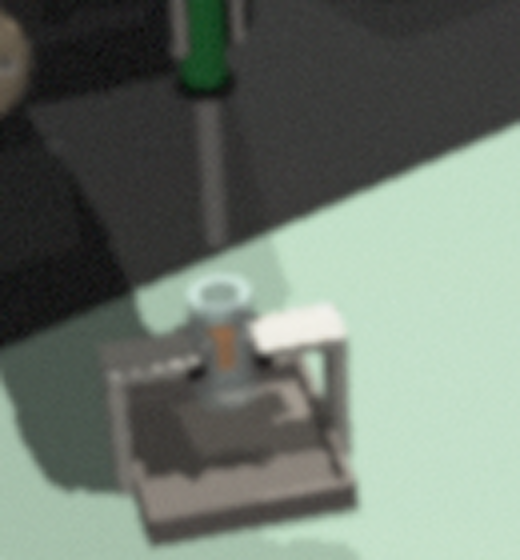

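```bash
python3 - <<'E'
from h import *
im=cv2.imread("pics/w5.png"); cv2.imwrite("pics/w5c.png",cv2.resize(im[170:290,240:390],None,fx=5,fy=5,interpolation=cv2.INTER_CUBIC))
c=cams.read_camera("scene"); s,R,p=tool()
q=proj(c,[p+[0,0,-.0405],p-[0,0,.13]]); print(((q-[230,170])*4).round(), ray(c,(285,243.5),.11))
c=cams.read_camera("wrist"); s,R,p=tool()
t=np.linspace(0,2*np.pi,9)[:-1]
q=proj(c,[[.505+.017*np.cos(a),-.05+.017*np.sin(a),.11] for a in t]); print("ring",((q-[240,170])*5).round().tolist())
q=proj(c,[p+[0,0,-.0405],p-[0,0,.13],p+[0,0,.0195]]); print(((q-[240,170])*5).round())
E
```

```text
[[206.  84.]
 [218. 238.]] [ 0.5096 -0.0515]
ring [[376.0, 382.0], [444.0, 335.0], [458.0, 255.0], [409.0, 187.0], [324.0, 174.0], [256.0, 223.0], [244.0, 304.0], [294.0, 370.0]]
[[371. 588.]
 [369. 324.]
 [372. 973.]]
```

View pics/w5c.png

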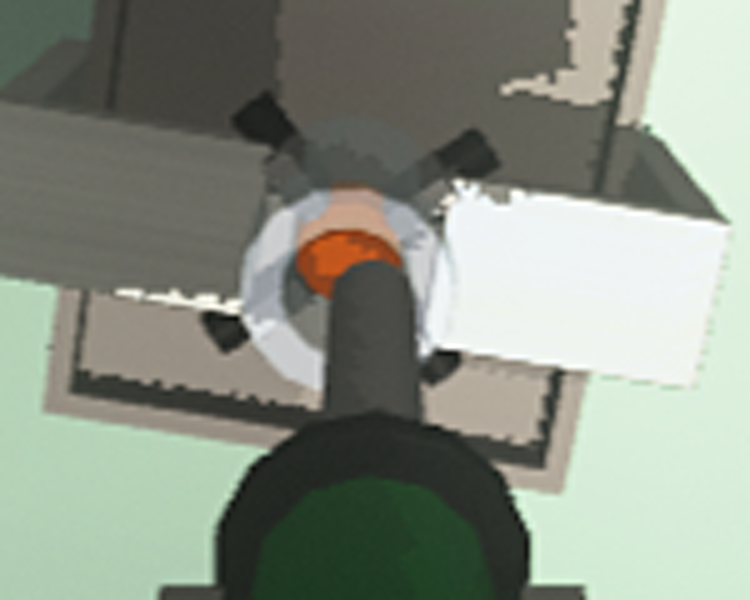

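The rod tip (crop (372,300)) sits about 4 mm short of the bore centre (crop ring centre (349,290), which is at a lower height). My target TCP is about (0.508, −0.050).

```bash
python3 - <<'E'
from h import *
st(); tilt(); to([.508,-.050,.255])
E
```

```text
t 12.18 pos [ 0.5044 -0.0469  0.2695] F [-0.5 -0.3 -1.7] w 0.0205 q [-0.25  0.18 -0.08  1.31  0.   -0.02]
[[-0.003  0.234  0.972]
 [ 0.002  0.972 -0.234]
 [-1.     0.001 -0.003]]
turn [ 0.   -0.16 -0.07]
to [0.508, -0.05, 0.255] tool shift [ 0.0145 -0.0022  0.0043]
```

apply_moves:
  targets:
    - [[0, -0.1, 0, 0.012, -0.0022, 0.0043, 0.01], [0, 0, 0, 0.003, 0, 0, 0.01], [0, 0, 0, 0, 0, 0, 0.01]]

```text
time_s: 12.43
position: [0.5083, -0.0502, 0.2547]
tool_rot: [0.702, 0.084, 0.702, -0.083]
wrist_force: [0.2, 0.1, -1.1]
width: 0.0204
```

```bash
cat > look.py <<'E'
from h import *
import sys
n=sys.argv[1]
c=cams.read_camera("wrist"); s,R,p=tool()
cv2.imwrite(f"pics/w{n}.png",cv2.resize(c["color"][170:290,240:390,::-1],None,fx=5,fy=5,interpolation=cv2.INTER_CUBIC))
t=np.linspace(0,2*np.pi,9)[:-1]
q=(proj(c,[[.5063+.017*np.cos(a),-.05+.017*np.sin(a),.11] for a in t])-[240,170])*5; print("ring c",q.mean(0).round(),q.min(0).round(),q.max(0).round())
q=(proj(c,[p-[0,0,.13],p-[.006,0,.13]])-[240,170])*5; print("tip, far edge",q.round().tolist())
c=cams.read_camera("scene"); s,R,p=tool()
cv2.imwrite(f"pics/s{n}.png",cv2.resize(c["color"][190:310,230:360,::-1],None,fx=4,fy=4,interpolation=cv2.INTER_CUBIC))
print("scene",((proj(c,[p-[0,0,.13],[.5063,-.05,.11]])-[230,190])*4).round().tolist())
st(); tilt(); to([.508,-.050,.24])
E
python3 look.py 6
```

```text
ring c [368. 280.] [255. 169.] [481. 388.]
tip, far edge [[369.0, 322.0], [359.0, 281.0]]
scene [[219.0, 188.0], [219.0, 210.0]]
t 12.53 pos [ 0.5084 -0.0502  0.255 ] F [-0.5 -0.3 -1.4] w 0.0202 q [-0.26  0.19 -0.11  1.28  0.   -0.02]
[[ 0.001  0.234  0.972]
 [ 0.001  0.972 -0.234]
 [-1.     0.001  0.   ]]
turn [-0.    0.02 -0.07]
to [0.508, -0.05, 0.24] tool shift [ 0.015   0.0001 -0.0005]
```

View pics/w6.png

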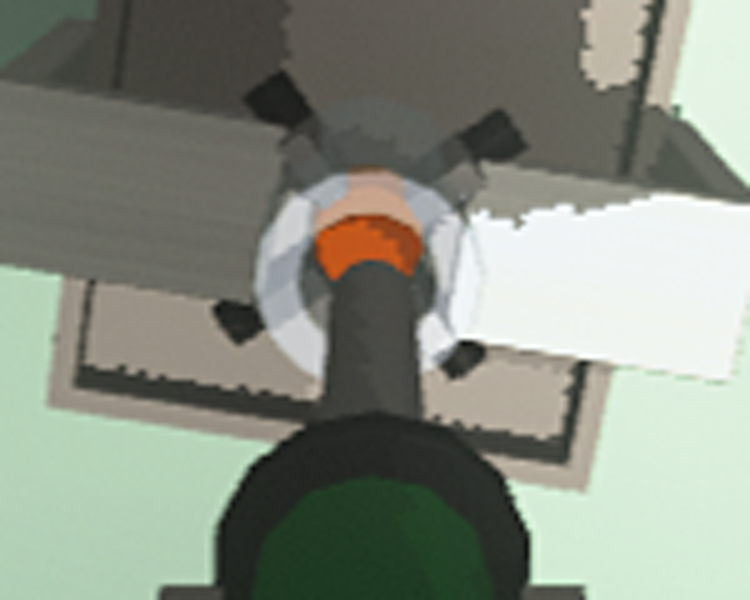

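View pics/s6.png

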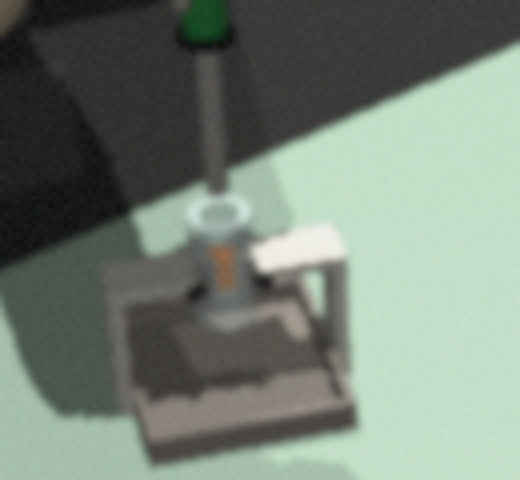

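The wrist ring centre (368,280) matches my mouth estimate, and the tip is aligned with it in both views. I'll enter the bore carefully.

apply_moves:
  targets:
    - [[0, 0, 0, 0.008, 0, 0, 0.01], [0, 0, 0, 0.008, 0, 0, 0.01], [0, 0, 0, 0.006, 0, 0, 0.01]]
  newtons: 100

```text
time_s: 12.78
position: [0.5095, -0.0504, 0.2337]
tool_rot: [0.704, 0.084, 0.701, -0.083]
wrist_force: [-0.3, -0.5, -0.8]
width: 0.0196
```

```bash
python3 look.py 7
```

```text
ring c [367. 307.] [245. 189.] [490. 424.]
tip, far edge [[370.0, 310.0], [360.0, 270.0]]
scene [[222.0, 224.0], [219.0, 210.0]]
t 12.88 pos [ 0.5086 -0.0501  0.2329] F [-0.1  0.3 -2.1] w 0.0197 q [-0.26  0.19 -0.15  1.22  0.   -0.02]
[[ 0.002  0.234  0.972]
 [ 0.001  0.972 -0.234]
 [-1.     0.001  0.002]]
turn [-0.    0.09 -0.07]
to [0.508, -0.05, 0.24] tool shift [-0.0071 -0.     -0.0006]
```

View pics/w7.png

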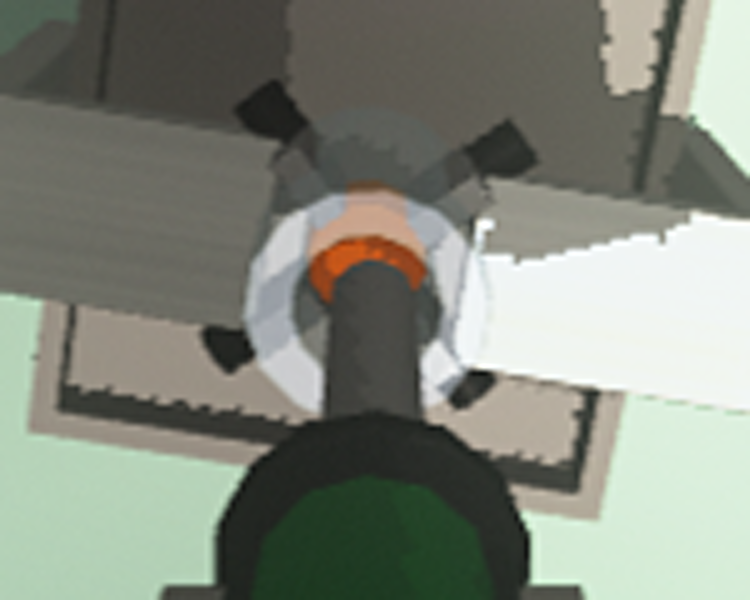

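View pics/s7.png

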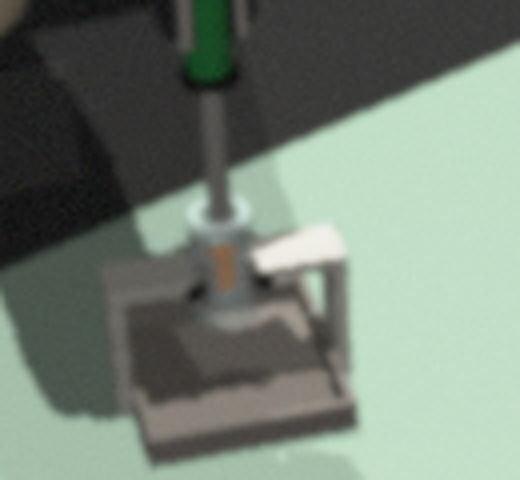

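The tip is inside the bore in both views. Pushing now.

apply_moves:
  targets:
    - [[0, 0, 0, 0.008, 0, 0, 0.01], [0, 0, 0, 0.008, 0, 0, 0.01], [0, 0, 0, 0.008, 0, 0, 0.01], [0, 0, 0, 0.008, 0, 0, 0.01], [0, 0, 0, 0.008, 0, 0, 0.01]]

```text
time_s: 13.3
position: [0.5109, -0.0506, 0.1949]
tool_rot: [0.706, 0.083, 0.699, -0.083]
wrist_force: [-0.4, -0.3, -0.3]
width: 0.0199
```

```bash
python3 - <<'E'
from h import *
st(); tilt(); to([.508,-.05,.185])
E
```

```text
t 13.3 pos [ 0.5109 -0.0506  0.1949] F [-0.4 -0.3 -0.3] w 0.0199 q [-0.26  0.21 -0.23  1.12  0.   -0.02]
[[ 0.01   0.234  0.972]
 [-0.001  0.972 -0.234]
 [-1.     0.001  0.01 ]]
turn [-0.    0.57 -0.05]
to [0.508, -0.05, 0.185] tool shift [ 0.0098 -0.0001 -0.0031]
```

apply_moves:
  targets:
    - [[0, 0.5, 0, 0.006, 0, -0.002, 0.01], [0, 0, 0, 0.006, 0, 0, 0.01], [0, 0, 0, 0.002, 0, 0, 0.01], [0, 0, 0, 0, 0, 0, 0.01]]

```text
time_s: 13.63
position: [0.5075, -0.0498, 0.177]
tool_rot: [0.701, 0.084, 0.703, -0.083]
wrist_force: [0.3, 0.2, -1.1]
width: 0.0198
```

```bash
python3 look.py 8; python3 - <<'E'
from h import *
c=cams.read_camera("scene")
for t in ["plug_center","rod_grip","rod_tip"]: print(t,w("scene",cams.landmark_of,t,c))
E
```

```text
ring c [366. 475.] [212. 329.] [521. 619.]
tip, far edge [[370.0, 324.0], [360.0, 284.0]]
scene [[228.0, 309.0], [219.0, 210.0]]
t 13.73 pos [ 0.5078 -0.0498  0.1775] F [-0.3 -0.  -1.2] w 0.0198 q [-0.26  0.23 -0.25  1.09  0.   -0.02]
[[-0.002  0.234  0.972]
 [ 0.001  0.972 -0.234]
 [-1.     0.001 -0.002]]
turn [ 0.   -0.12 -0.05]
to [0.508, -0.05, 0.24] tool shift [-0.0625 -0.0001  0.0001]
plug_center [(0.58, [0.4659, 0.2654, 0.0024]), (0.5, [0.508, -0.0509, 0.0152])]
rod_grip [(0.81, [0.5074, -0.0473, 0.1688])]
rod_tip [(0.72, [0.5076, -0.0511, 0.0126])]
```

View pics/s8.png

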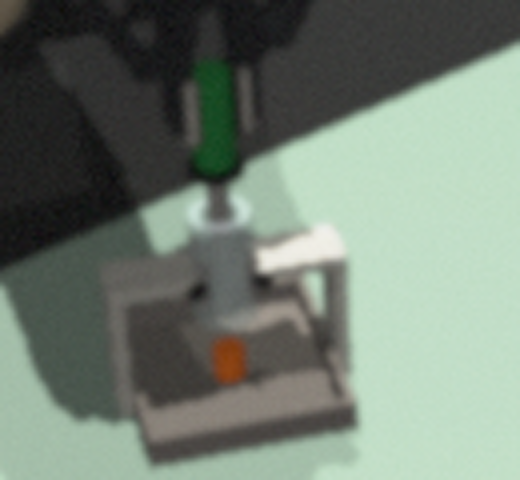

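View pics/w8.png

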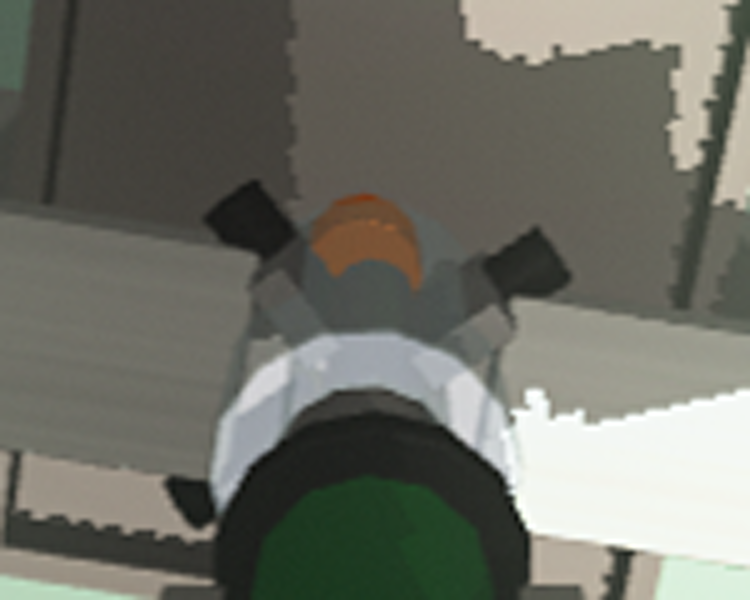

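The plug stands in the tray (crop (229,360), z ≈ 0.015) while the rod is still down the bore. I'll hold briefly, then rise straight up.

apply_moves:
  targets:
    - [[0, 0, 0, 0, 0, 0, 0.01], [0, 0, 0, 0, 0, 0, 0.01], [0, 0, 0, -0.015, 0, 0, 0.01], [0, 0, 0, -0.02, 0, 0, 0.01], [0, 0, 0, -0.022, 0, 0, 0.01], [0, 0, 0, -0.022, 0, 0, 0.01], [0, 0, 0, -0.018, 0, 0, 0.01], [0, 0, 0, 0, 0, 0, 0.01]]

```text
time_s: 14.6
position: [0.508, -0.0502, 0.279]
tool_rot: [0.702, 0.083, 0.703, -0.083]
wrist_force: [1.0, -0.9, -1.5]
width: 0.0198
```

```bash
python3 - <<'E'
from h import *
st(); tilt(); to([.508,-.268,.275])
E
```

```text
t 14.6 pos [ 0.508  -0.0502  0.279 ] F [ 1.  -0.9 -1.5] w 0.0198 q [-0.26  0.18 -0.06  1.33  0.   -0.02]
[[-0.001  0.234  0.972]
 [ 0.001  0.972 -0.234]
 [-1.     0.    -0.001]]
turn [ 0.   -0.06 -0.01]
to [0.508, -0.268, 0.275] tool shift [ 0.0039 -0.2117  0.051 ]
```

apply_moves:
  targets:
    - [[0, 0, 0, 0, -0.03, 0.007, 0.01], [0, 0, 0, 0, -0.035, 0.0085, 0.01], [0, 0, 0, 0, -0.035, 0.0085, 0.01], [0, 0, 0, 0, -0.035, 0.0085, 0.01], [0, 0, 0, 0, -0.035, 0.0085, 0.01], [0, 0, 0, 0, -0.02, 0.005, 0.01], [0, 0, 0, 0, -0.005, 0, 0.01], [0, 0, 0, 0, 0, 0, 0.01], [0, 0, 0, 0, 0, 0, 0.01]]

```text
time_s: 15.35
position: [0.5076, -0.2572, 0.2723]
tool_rot: [0.702, 0.083, 0.703, -0.08]
wrist_force: [-0.5, 0.6, -1.1]
width: 0.0199
```

```bash
python3 - <<'E'
from h import *
st(); tilt(); to([.509,-.268,.275])
E
```

```text
t 15.35 pos [ 0.5076 -0.2572  0.2723] F [-0.5  0.6 -1.1] w 0.0199 q [-0.61  0.3   0.08  1.35  0.   -0.38]
[[-0.001  0.229  0.973]
 [ 0.003  0.973 -0.229]
 [-1.     0.003 -0.002]]
turn [ 0.   -0.09 -0.17]
to [0.509, -0.268, 0.275] tool shift [-0.0027 -0.0101  0.0039]
```

apply_moves:
  targets:
    - [[0, 0, -0.2, 0.003, -0.0101, 0.0035, 0.01], [0, 0, 0, 0.003, -0.001, 0, 0.01], [0, 0, 0, 0, 0, 0, 0.01], [0, 0, 0, 0, 0, 0, 0.01]]

```text
time_s: 15.68
position: [0.5085, -0.2655, 0.2648]
tool_rot: [0.701, 0.08, 0.704, -0.079]
wrist_force: [-0.3, 0.6, -0.4]
width: 0.0199
```

```bash
cat > look2.py <<'E'
from h import *
import sys
n=sys.argv[1]
c=cams.read_camera("wrist"); s,R,p=tool()
cv2.imwrite(f"pics/w{n}.png",cv2.resize(c["color"][150:300,220:400,::-1],None,fx=4,fy=4,interpolation=cv2.INTER_CUBIC))
y=.28; ex=np.array([np.cos(y),np.sin(y)]); ey=np.array([-np.sin(y),np.cos(y)]); o=np.array([.508,-.268])
P=[np.r_[o+a*ex+b*ey,.115] for a,b in [(-.023,.009),(.02,.009),(.02,-.009),(-.023,-.009)]]
print("slot corners",((proj(c,P)-[220,150])*4).round().tolist())
print("tip",((proj(c,[p-[.002,0,.131]])-[220,150])*4).round().tolist())
for t in ["rod_tip","hanger"]: print(t,w("wrist",cams.landmark_of,t,c))
c=cams.read_camera("scene")
cv2.imwrite(f"pics/s{n}.png",cv2.resize(c["color"][220:360,130:260,::-1],None,fx=4,fy=4,interpolation=cv2.INTER_CUBIC))
st(); tilt(); to([.509,-.268,.155])
E
python3 look2.py 9
```

```text
slot corners [[344.0, 180.0], [456.0, 378.0], [372.0, 422.0], [258.0, 227.0]]
tip [[374.0, 327.0]]
rod_tip [(0.71, [0.51, -0.2629, 0.1354])]
hanger [(0.94, [0.5053, -0.2692, -0.0006])]
t 15.88 pos [ 0.5086 -0.2658  0.2652] F [ 0.6 -0.1 -1.1] w 0.0199 q [-0.62  0.31  0.08  1.34 -0.   -0.39]
[[-0.003  0.225  0.974]
 [ 0.001  0.974 -0.225]
 [-1.     0.    -0.003]]
turn [ 0.   -0.15 -0.03]
to [0.509, -0.268, 0.155] tool shift [ 0.1102 -0.0021  0.0011]
```

View pics/w9.png

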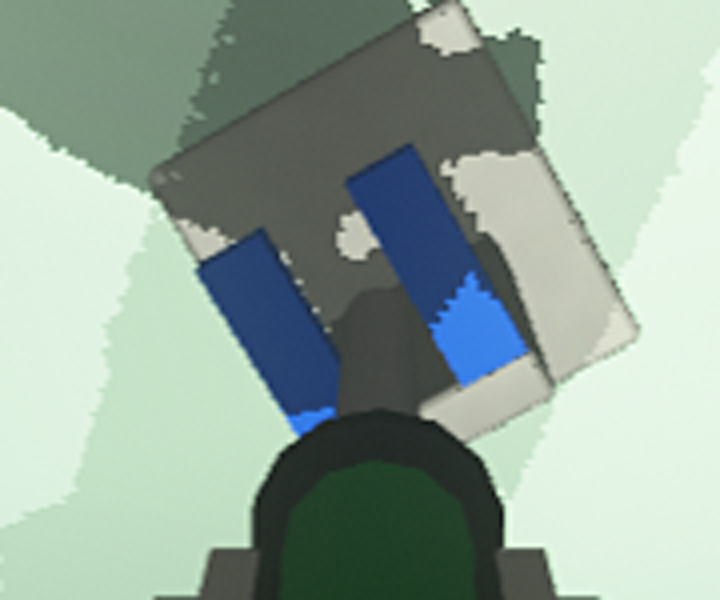

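View pics/s9.png

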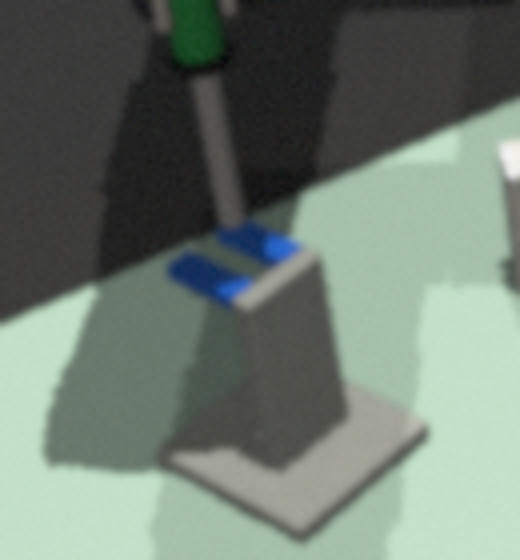

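The slot in the wrist picture runs from inner corner (347,183) to (462,388), within 1 mm of my model, and the tip is about 1–2 mm off its axis. I'll correct and lower.

apply_moves:
  targets:
    - [[0, 0, 0, 0.004, -0.0017, 0.001, 0.01], [0, 0, 0, 0.008, 0, 0, 0.01], [0, 0, 0, 0.008, 0, 0, 0.01], [0, 0, 0, 0, 0, 0, 0.01]]

```text
time_s: 16.22
position: [0.5098, -0.2676, 0.2442]
tool_rot: [0.702, 0.079, 0.703, -0.08]
wrist_force: [-0.7, 0.2, -2.3]
width: 0.0202
```

```bash
python3 look2.py 10
```

```text
slot corners [[353.0, 190.0], [472.0, 403.0], [382.0, 449.0], [260.0, 241.0]]
tip [[374.0, 327.0]]
rod_tip [(0.98, [0.5111, -0.2673, 0.1135])]
hanger [(0.68, [0.5091, -0.2685, 0.0001])]
t 16.42 pos [ 0.5104 -0.2681  0.2464] F [ 0.3  0.1 -1.4] w 0.0199 q [-0.62  0.32  0.04  1.29 -0.   -0.4 ]
[[ 0.001  0.224  0.975]
 [-0.002  0.975 -0.224]
 [-1.    -0.001  0.002]]
turn [0.   0.09 0.08]
to [0.509, -0.268, 0.155] tool shift [ 0.0914 -0.0001 -0.0015]
```

View pics/w10.png

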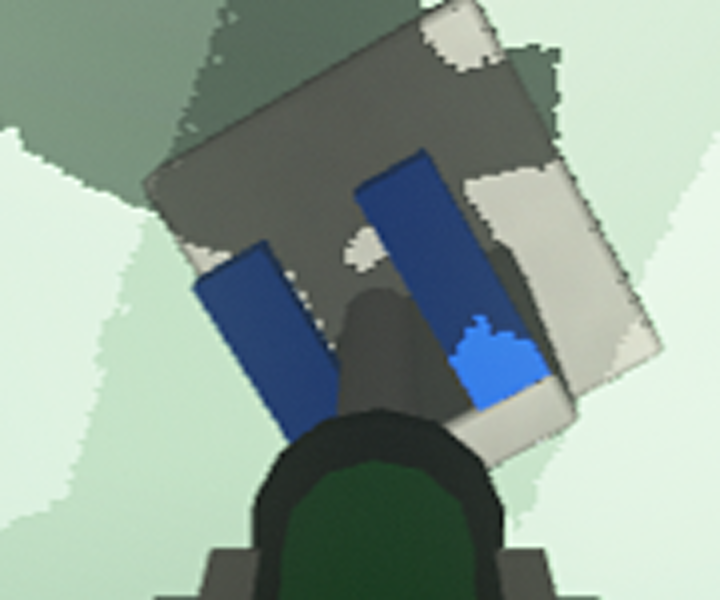

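The tip (about (376,325)) is centred between the prongs' inner edges (319 and 432 at that row). Continuing down.

apply_moves:
  targets:
    - [[0, 0, 0, 0.01, 0, 0, 0.01], [0, 0, 0, 0.012, 0, 0, 0.01], [0, 0, 0, 0.012, 0, 0, 0.01], [0, 0, 0, 0, 0, 0, 0.01]]

```text
time_s: 16.75
position: [0.5115, -0.269, 0.2115]
tool_rot: [0.704, 0.078, 0.701, -0.081]
wrist_force: [-0.4, 0.3, -2.1]
width: 0.0196
```

```bash
python3 - <<'E'
from h import *
st(); tilt(); to([.51,-.268,.157])
E
```

```text
t 16.75 pos [ 0.5115 -0.269   0.2115] F [-0.4  0.3 -2.1] w 0.0196 q [-0.62  0.33 -0.03  1.21 -0.   -0.4 ]
[[ 0.005  0.224  0.975]
 [-0.004  0.975 -0.224]
 [-1.    -0.003  0.005]]
turn [0.   0.31 0.17]
to [0.51, -0.268, 0.157] tool shift [ 0.0545  0.0008 -0.0019]
```

apply_moves:
  targets:
    - [[0, 0.3, 0.2, 0.012, 0.0008, -0.0015, 0.01], [0, 0, 0, 0.012, 0, 0, 0.01], [0, 0, 0, 0.012, 0, 0, 0.01], [0, 0, 0, 0, 0, 0, 0.01]]

```text
time_s: 17.08
position: [0.5102, -0.2679, 0.1732]
tool_rot: [0.703, 0.08, 0.702, -0.079]
wrist_force: [0.1, 0.2, -2.0]
width: 0.0198
```

```bash
python3 - <<'E'
from h import *
st(); tilt(); to([.51,-.268,.157])
E
```

```text
t 17.08 pos [ 0.5102 -0.2679  0.1732] F [ 0.1  0.2 -2. ] w 0.0198 q [-0.62  0.35 -0.1   1.13  0.   -0.4 ]
[[ 0.001  0.224  0.975]
 [ 0.001  0.975 -0.224]
 [-1.     0.001  0.   ]]
turn [-0.    0.02 -0.04]
to [0.51, -0.268, 0.157] tool shift [ 0.0162 -0.0001 -0.0002]
```

apply_moves:
  targets:
    - [[0, 0, 0, 0.008, 0, 0, 0.01], [0, 0, 0, 0.006, 0, 0, 0.01], [0, 0, 0, 0.002, 0, 0, 0.01], [0, 0, 0, 0, 0, 0, 0.01]]

```text
time_s: 17.42
position: [0.511, -0.2684, 0.1588]
tool_rot: [0.704, 0.079, 0.701, -0.08]
wrist_force: [-0.3, 0.1, -1.8]
width: 0.0197
```

```bash
python3 look2.py 11;  python3 - <<'E'
from h import *
c=cams.read_camera("scene"); print(w("scene",cams.landmark_of,"rod_grip",c))
E
```

```text
slot corners [[347.0, 315.0], [519.0, 614.0], [389.0, 678.0], [211.0, 387.0]]
tip [[374.0, 324.0]]
rod_tip [(0.64, [0.5123, -0.2662, 0.0278])]
hanger [(0.86, [0.5069, -0.2698, -0.0044])]
t 17.62 pos [ 0.5111 -0.2684  0.1583] F [-0.8 -0.1 -0.1] w 0.0198 q [-0.62  0.36 -0.12  1.09  0.   -0.4 ]
[[ 0.003  0.224  0.975]
 [-0.001  0.975 -0.224]
 [-1.    -0.     0.003]]
turn [0.   0.18 0.01]
to [0.509, -0.268, 0.155] tool shift [ 0.0033 -0.     -0.0021]
[(0.79, [0.5144, -0.2666, 0.1507])]
```

View pics/w11.png

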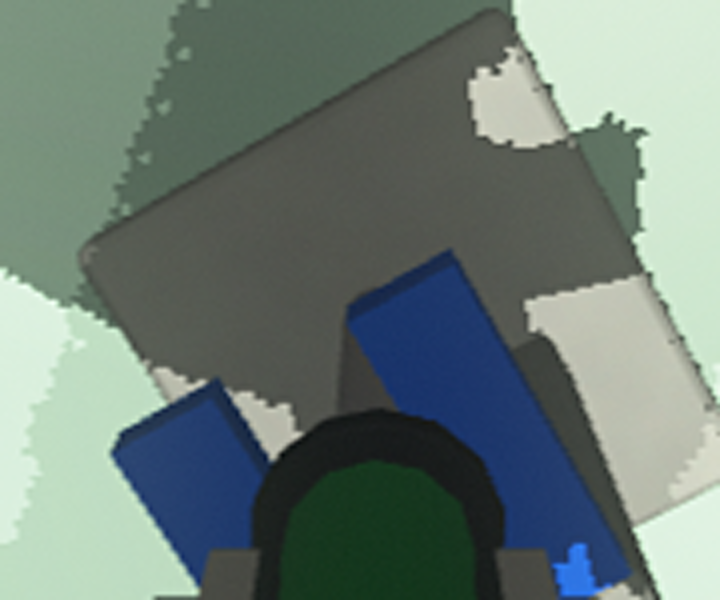

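View pics/s11.png

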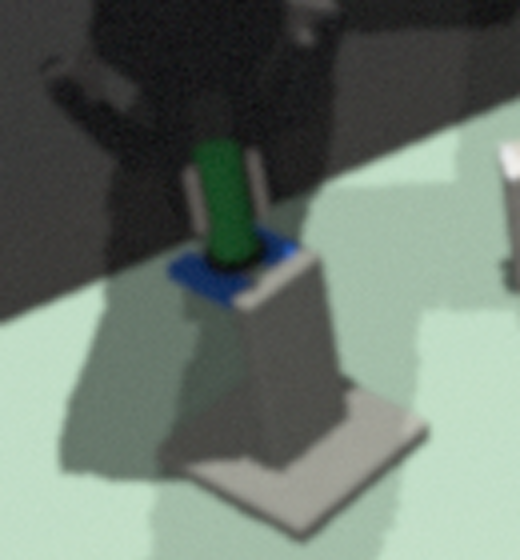

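apply_moves:
  targets:
    - [[0, 0.1, 0, 0.0025, 0, -0.001, 0.01], [0, 0, 0, 0.0015, 0, 0, 0.01], [0, 0, 0, 0.001, 0, 0, 0.01]]

```text
time_s: 17.97
position: [0.5113, -0.2685, 0.1583]
tool_rot: [0.705, 0.079, 0.7, -0.08]
wrist_force: [-1.6, 1.3, 3.2]
width: 0.0197
```

```bash
python3 - <<'E'
from h import *
st(); tilt()
c=cams.read_camera("scene"); st(); c=cams.read_camera("scene");st()
E
```

```text
t 17.97 pos [ 0.5113 -0.2685  0.1583] F [-1.6  1.3  3.2] w 0.0197 q [-0.62  0.35 -0.12  1.08  0.   -0.4 ]
[[ 0.006  0.223  0.975]
 [-0.003  0.975 -0.223]
 [-1.    -0.002  0.007]]
turn [0.   0.38 0.09]
t 18.02 pos [ 0.5113 -0.2685  0.1583] F [-2.7  1.   6.9] w 0.0198 q [-0.62  0.35 -0.12  1.08  0.   -0.4 ]
[[ 0.006  0.223  0.975]
 [-0.003  0.975 -0.223]
 [-1.    -0.002  0.007]]
t 18.07 pos [ 0.5113 -0.2685  0.1583] F [-2.7  0.6  7.4] w 0.0198 q [-0.62  0.35 -0.12  1.08  0.   -0.4 ]
[[ 0.006  0.224  0.975]
 [-0.003  0.975 -0.224]
 [-1.    -0.002  0.007]]
```

The collar is seated on the prongs: F_z is +7 N and the arm has stopped. Releasing.

apply_moves:
  targets:
    - [[0, 0, 0, 0, 0, 0, 0.01], [0, 0, 0, 0, 0, 0, 0.026], [0, 0, 0, 0, 0, 0, 0.035], [0, 0, 0, 0, 0, 0, 0.05], [0, 0, 0, 0, 0, 0, 0.07], [0, 0, 0, 0, 0, 0, 0.07], [0, 0, 0, 0, 0, 0, 0.07]]
  newtons: 20

```text
time_s: 18.65
position: [0.5117, -0.2689, 0.1573]
tool_rot: [0.705, 0.079, 0.7, -0.08]
wrist_force: [0.1, -0.0, -0.6]
width: 0.07
```

```bash
python3 look2.py 12
```

```text
slot corners [[350.0, 311.0], [524.0, 613.0], [393.0, 677.0], [213.0, 384.0]]
tip [[375.0, 320.0]]
rod_tip [(0.77, [0.5134, -0.2673, 0.0284])]
hanger [(0.75, [0.5066, -0.2661, -0.0021])]
t 18.85 pos [ 0.5117 -0.2689  0.1574] F [0.4 0.2 0.1] w 0.0699 q [-0.62  0.36 -0.12  1.08  0.   -0.4 ]
[[ 0.006  0.224  0.975]
 [-0.003  0.975 -0.224]
 [-1.    -0.002  0.007]]
turn [0.   0.4  0.09]
to [0.509, -0.268, 0.155] tool shift [ 0.0024  0.0003 -0.0028]
```

View pics/w12.png

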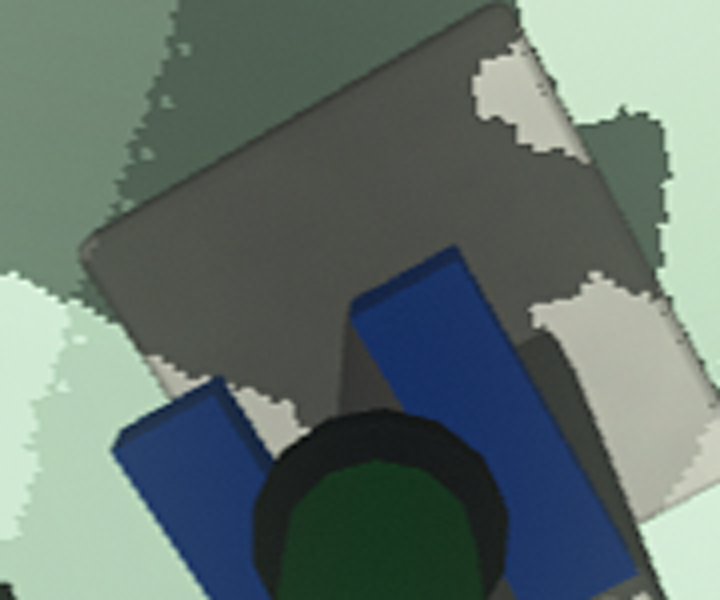

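View pics/s12.png

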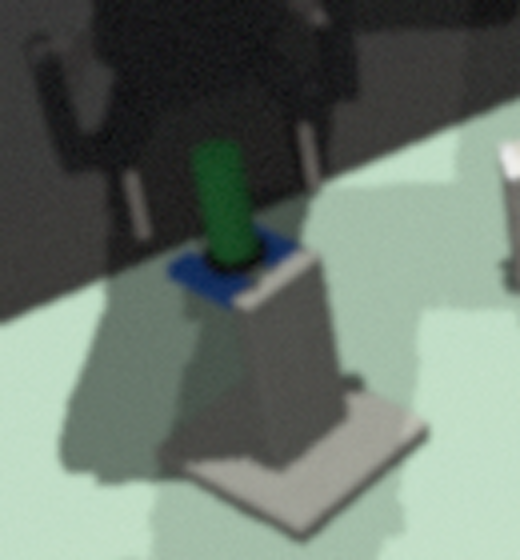

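The rod hangs upright in the fork and the jaws are clear on both sides. Retreating straight up.

apply_moves:
  targets:
    - [[0, 0, 0, -0.01, 0, 0, 0.07], [0, 0, 0, -0.02, 0, 0, 0.07], [0, 0, 0, -0.03, 0, 0, 0.07], [0, 0, 0, -0.03, 0, 0, 0.07], [0, 0, 0, -0.02, 0, 0, 0.07], [0, 0, 0, 0, 0, 0, 0.07], [0, 0, 0, 0, 0, 0, 0.07], [0, 0, 0, 0, 0, 0, 0.07]]

```text
time_s: 19.52
position: [0.51, -0.2678, 0.2754]
tool_rot: [0.705, 0.079, 0.7, -0.08]
wrist_force: [-0.2, 0.2, 0.8]
width: 0.0699
```

```bash
python3 - <<'E'
from h import *
for cam in ["scene","wrist"]:
    c=cams.read_camera(cam); cv2.imwrite(f"pics/{cam}13.png",c["color"][:,:,::-1])
    for t in ["rod_grip","hang_point","plug_center","blue_pot","white_pot","tip_box","reagent_bottle"]: print(t,w(cam,cams.landmark_of,t,c))
    print(proj(c,[[.508,-.268,.175],[.508,-.268,.12]]).round(1).tolist())
st()
E
```

```text
rod_grip [(0.69, [0.5097, -0.27, 0.1533]), (0.28, [0.7851, 0.1105, 0.0052])]
hang_point [(0.59, [0.5061, -0.2634, 0.1542])]
plug_center [(0.52, [0.5048, -0.0488, 0.016])]
blue_pot [(0.67, [0.4638, 0.2643, 0.0004])]
white_pot [(0.62, [0.5937, 0.2102, 0.0015])]
tip_box [(0.81, [0.7847, 0.1123, 0.0062])]
reagent_bottle [(0.98, [0.7705, -0.1272, -0.0002])]
[[183.6, 257.4], [188.4, 281.4]]
rod_grip [(0.72, [0.5078, -0.265, 0.1447])]
hang_point []
plug_center []
blue_pot []
white_pot []
tip_box []
reagent_bottle [(0.62, [0.5032, -0.0498, 0.1098])]
[[312.8, 245.8], [313.0, 223.2]]
t 20.32 pos [ 0.5097 -0.2677  0.2747] F [ 0.6  0.2 -0.1] w 0.0705 q [-0.62  0.31  0.09  1.36  0.   -0.4 ]
[[ 0.005  0.224  0.975]
 [-0.002  0.975 -0.224]
 [-1.    -0.001  0.005]]
```

View pics/scene13.png

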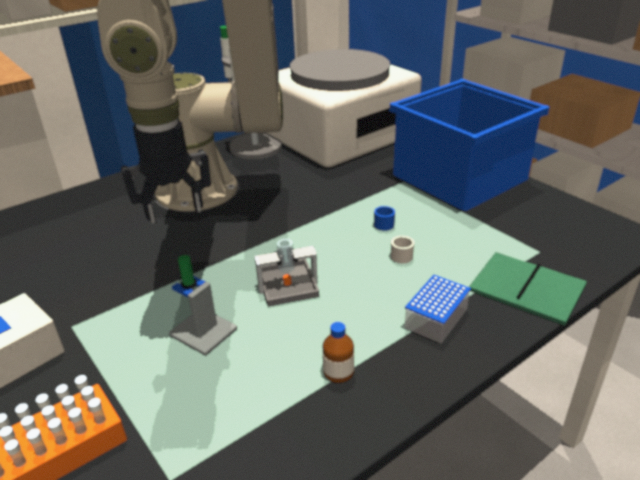

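View pics/wrist13.png

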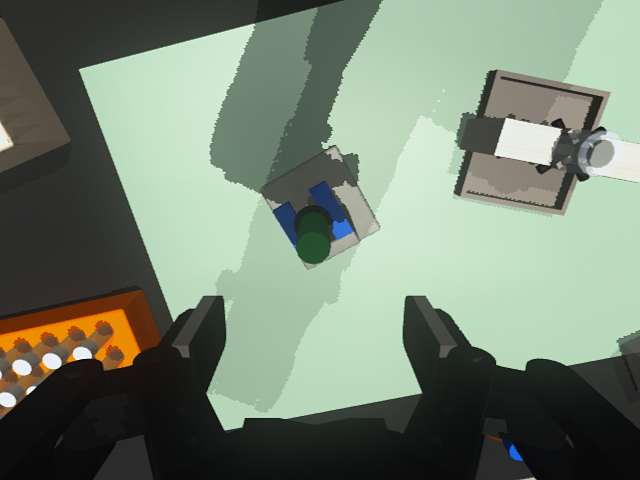

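The rod hangs upright at about (186,272) in the scene view, and its top is at (313,248) in the wrist view against a predicted (313,246). The plug is in the tray at (287,280), and both pots, the tip box and the bottle are unmoved.

```bash
python3 -c "
from h import *
print(ticket.job_done())"
```

```text
the job is handed in; nothing more can be done
None
```

The job is done and handed in at about 20 s of the 58 s allowed. No verdict was reported, so the results below are from my own checks.

- **Dip:** the rod's tip went to about 17 mm above the table inside the blue pot, roughly 25 mm below its rim, and stayed there for over half a second.
- **Push:** the tip went about 62–63 mm below the column mouth, slightly past the 60 mm given as safe. No raised force showed in the readings. The plug was seen standing in the tray at z ≈ 0.015 m while the rod was still in the bore.
- **Hanging the rod back:** the collar seated on the prongs, with about 7 N of contact felt before I let go. The rod looks upright, with its handle within about 4 mm sideways of where it started.
- **Bystanders:** both pots, the tip box and the bottle are where they were, within camera error. The gripper is clear, with the wrist force near zero.

**Disagreement:** the last handle-height estimates were 0.153 m (scene) and 0.145 m (wrist), against 0.1475 m expected. The scene value is just over the 0.1525 m limit. However, the scene camera read the same 0.153 m when the rod first hung there, so I trusted the collar contact and the wrist pixel match (about 2 px off).

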